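# Refit a hob knob and hold it pressed in

## Task

One of the gas hob's two control knobs has been pulled off for cleaning and stands on the marble counter. Pick it up, turn it so that the flat in its bore matches the flat on the bare valve spindle, push it fully home on the spindle, and then keep pressing it right down against the valve's spring, as when lighting the burner; the program finishes while the gripper is still holding the knob pressed in. Leave the other knob, the moka pot, the cup and the sugar tin as they are.

Things in the scene. Friction and masses are not known exactly. Their poses are not given: they have to be found in the camera images.
- knob: Loose black knob, about 90 g, upright on the counter right of the hob. Round base 44 mm across, 16 mm high; on it a bar grip 40 mm long (its x), 14 mm wide (its y), 27 mm high (43 mm in all). Origin: centre of underside; z up; x along the bar to the white-striped pointer end. D-bore in the underside: 14 mm across, 16 mm deep, flat on the pointer (+x) side, 1.6 mm from the axis.
- knob_pointer (a point): Tip of the loose knob's white pointer stripe, which runs along the +x half of the bar's top and down that end: 20 mm from the axis along the knob's x, 43 mm above its underside. The fit has play and will not turn the knob into line by itself: turn it to match before pushing.
- spindle_seat (a point): Bare spindle, at the left or right control place (it differs) on the hob's front strip: the point on its axis on top of its brass collar where the knob's underside rests when fully home, 52 mm above the counter when not pressed. z up; x points to the side of the D-shaft's flat and turns with the spindle: the knob fits when its own x points the same way, within about 10 degrees.
- valve (a joint): How far the bare spindle is pressed down, in m: 0 released, 0.006 at its stop. Spring: about 4 N starts to move it, 10 N brings it to the stop; it springs up again when let go.
- spindle (a joint): Turn of the bare spindle, rad, counterclockwise from above; at 0 the flat faces the hob's back. Stiff: turns only above 0.15 N m. Its steel D-shaft stands 13 mm above the collar, 12 mm in diameter, flat 1 mm from the axis. The collar, 32 mm across, has a white stripe from the shaft to its edge on the flat's side.
- fitted_knob (a joint): Turn of the other knob, the same kind, which is in place on its own spindle; starts at 0; leave it alone.
- fitted_knob_center (a point): Middle of the other, fitted knob (44 mm across, 43 mm high, its top 95 mm above the counter), 240 mm from the bare spindle beside it.
- hob: Fixed steel hob, 340 mm deep (x, to its back), 460 mm wide (y), 40 mm high; origin at the centre of its underside. Controls 115 mm in front of its centre, 120 mm either side of the middle; behind them two burners with pan supports up to 72 mm above the counter, beginning 74 mm behind the control axes.
- moka_pot: Aluminium moka pot, round, 102 mm across, 176 mm high, black handle out to 87 mm on its x side; origin at the centre of its underside.
- cup: Red ceramic espresso cup, 70 mm across the rim, 58 mm high, ear out to 56 mm on its x side; origin at the centre of its underside.
- sugar_tin: Stainless steel sugar tin with closed hinged lid, 89 x 89 mm, 86 mm high; origin at the centre of its underside.
Things that resemble listed ones, but are neither listed nor needed, are in the scene too. Leave any pink or purple look-alike of the knob alone.

How it is judged:
On the way, in this order (a step that is already met when the one before it is completed fails the run):
1. the knob is lifted clear of the counter (height (world z) of knob above 0.03 m and contact force between the fingers and knob above 1 N), for 0.1 s.
2. the knob is fully home on the spindle, flat to flat (horizontal distance between knob and spindle_seat below 0.0035 m and z of knob in the frame of spindle_seat below 0.003 m and x of knob_pointer in the frame of spindle_seat above 0.0175 m and angle between the x axis of knob and the x axis of spindle_seat, either way round below 0.3 rad and angle between knob's own z axis and vertical below 0.12 rad), for 0.1 s.
At the end, for the whole second after the job is handed in: The knob is on the spindle (axes within 3.5 mm, underside within 3 mm of the collar, upright within 7 degrees, turned with its pointer to the flat's side within 17 degrees), the spindle is held pressed more than 4 mm of its 6 mm, and the fingers bear on the knob with more than 2 N (all of step 2 and value of joint valve above 0.004 m and contact force between the fingers and knob above 2 N); the arm keeps its last pose, push and grip.
It fails at once if the moka pot is moved more than 20 mm or tipped (distance of moka_pot from where it was at the start of the episode above 0.02 m or angle between moka_pot's own z axis and vertical above 0.3 rad).
It fails at once if the cup is moved more than 20 mm or tipped (distance of cup from where it was at the start of the episode above 0.02 m or angle between cup's own z axis and vertical above 0.3 rad).
It fails at once if the sugar tin is moved more than 20 mm or tipped (distance of sugar_tin from where it was at the start of the episode above 0.02 m or angle between sugar_tin's own z axis and vertical above 0.3 rad).
It fails at once if the other knob is turned more than 0.2 rad (value of joint fitted_knob above 0.2 rad or value of joint fitted_knob below -0.2 rad).
It also fails if it takes over 32 s, if anything falls off the work surface, if the arm or the gripper's body presses on something with over 40 N, if the wrist force passes 120 N, or if a joint passes its speed limit or range.

## Robot

A 6-joint arm with a two-finger parallel gripper is mounted at the origin on the work surface. World frame = base frame: x ahead of the robot, y to its left, z up, the work surface at z = 0. Lengths are in m, angles in rad, forces in N, time in s.
With the tool pointing down it reaches from about 0.25 to 0.85 m from the base axis. Payload 12.5 kg.
Tool frame: the origin (TCP) lies midway between the tips of the shut fingers; the grasp point (between the pads) lies 19 mm behind it; y points along the fingers, x is the direction in which the jaws open and shut, and the axes are right-handed (so a half turn about y gives the same grasp; the last joint's range is limited). The gripper opens to 93 mm and grips with 3 to 60 N. Pads are 15 mm wide; open, the fingers measure 128 mm over their backs; the gripper's body (75 mm by 188 mm) begins 65 mm behind the grasp point.
Start: joints at [1.17, 0.351, 1.652, -0, 1.139, -0.085], TCP at [0.171, 0.523, 0.219] pointing down, gripper open.
Joint ranges: [-2.75, 2.75], [-0.79, 2.1], [0.01, 2.65], [-1.57, 4.71], [0.07, 3.14], [-2.87, 2.87]. Speed limits (rad/s): [2.22, 2.22, 2.79, 3.14, 3.14, 3.14].

## Interface

Orientations are given as a unit quaternion [w, x, y, z].
In Python, from station import * gives the robot as it stands.
- The arm moves only by the tool play_rows, never from a script. Its argument "targets" is a list of rows, each a list of 6 numbers: the shift along the tool's x, y, z scaled (see below), then the turn, a rotation vector about the tool's x, y, z scaled (see below). A call has 1 to 8 rows; each row shifts and turns the commanded pose from where the row before left it, along the tool's axes as they then stand; what a row does not reach is not made up. The controller multiplies each number of a shift by 0.02 m and each number of a turn by 6 degrees. A row lasts 1/12 s, in which the tool goes at most 41.7 mm and 7.16 degrees, less where a joint would pass 70% of its speed; a pose out of reach is approached as far as the arm can. A call with a number of a shift or a turn outside -1 to 1 is refused whole. A call with a gripper value outside its range is refused whole. "gripper" is the closure, from -1 (fully open) to 1 (shut), set as the call begins (left out, the last holds). The fingers move at their own pace and stop on an object; the grip force is fixed at half the most. Time passes only in rows, so rows that do not move let the fingers close. It gives the time, the measured TCP pose, the force and the opening at its end, in the units of the state.
- observe(): the state, without advancing time (a new reading comes with each control period).
- read_camera(name): name is "side" or "top" or "wrist"; returns the picture (480x640x3 uint8, red, green, blue); there is no depth.
- camera_params(name): a dict with "fx", "fy", "cx", "cy" (pixels), "distortion" ([k1, k2, p1, p2, k3] as OpenCV has them; the pictures are not rectified), "R" (3x3) and "t" (3): a world point X has camera coordinates R X + t; the wrist camera has in their place "T_tool_cam" (4x4, takes a point from camera to tool coordinates, whose origin is the TCP and whose axes are the tool frame's). Camera axes: x right, y down, z forward; pixel columns grow to the right and rows downward; lengths in m; the calibration is good to about 2 mm. A picture is of the moment at which its call begins: read the wrist's pose just before it. camera_params takes no time and is no camera call.
- close_job(): hands the job in, once; it reports no verdict.
The state is a dict: "clock": time; "q": joint angles; "joint_vel": joint speeds; "tau": joint torques, N m; "tcp_pos": TCP position; "eef_rot": TCP orientation; "force": force on the tool from outside, world axes, zero at the start; "wrist_torque": the same for the moment, N m; "width": opening from 0.0 (shut) to 1.0 (fully open).
Only numpy, scipy, OpenCV 4.12 (cv2) and the standard library are available. Lean on these libraries where they do the work, as an engineer would, in place of code of your own. Each camera call takes 0.05 s, during which the arm holds its last target.

## Working session

There is one attempt and no reset: what is moved stays moved. The work goes in short steps, Python scripts to look and compute and a tool call to move; the robot and the scene stay as the last step left them, time stands still between calls to the robot, and variables do not carry over. Pictures are saved under pics/ and viewed, and the job is handed in when it is done.

Besides the shell and the picture viewer there is one more tool, called after "Request:" by a JSON object that holds its "api" and its "payload", one argument or row to a line. play_rows: Moves the arm, as the interface text tells. Its arguments: {"type":"object","properties":{"targets":{"type":"array","items":{"type":"array","items":{"type":"number","minimum":-1,"maximum":1}}},"gripper":{"type":"number"}},"required":["targets"]}

```bash
mkdir -p pics
python3 - <<'E'
from station import *
import cv2
o=observe(); print(o)
for n in ["side","top","wrist"]:
    im=read_camera(n); cv2.imwrite(f"pics/{n}0.png",im[:,:,::-1]); print(n,camera_params(n))
E
```

```text
{'clock': 0.0, 'q': array([ 1.17040940e+00,  3.51236957e-01,  1.65243259e+00,  6.72129381e-06,
        1.13909385e+00, -8.46008392e-02]), 'joint_vel': array([-3.43270847e-04,  7.79286744e-04,  1.58164135e-03, -1.65138815e-03,
       -1.52911057e-03,  7.53195596e-05]), 'tau': array([ 1.68753719e-03, -4.97315061e+01, -2.85250586e+01,  6.99726306e-02,
        2.56348983e-02, -5.13936686e-05]), 'tcp_pos': array([0.17064853, 0.52249075, 0.2180978 ]), 'eef_rot': array([-0.57218778,  0.57261177,  0.41480508, -0.41551612]), 'force': array([ 0.06986457, -1.18083529, -0.17878878]), 'wrist_torque': array([-0.03120403, -0.05308013,  0.03756672]), 'width': 0.9997752866638822}
side {'fx': 460.0019052168521, 'fy': 460.0019052168521, 'cx': 318.7886287179893, 'cy': 232.61351919801112, 'distortion': array([0.0331844, 0.       , 0.       , 0.       , 0.       ]), 'R': array([[-0.94510847, -0.32600355,  0.02217341],
       [-0.21083461,  0.55656727, -0.8036054 ],
       [ 0.24963721, -0.7641692 , -0.59474928]]), 't': array([0.54242032, 0.21152999, 0.96528322])}
top {'fx': 435.51921757470785, 'fy': 435.5
[... 201 characters left out ...]
881],
       [-0.99719331, -0.00799504, -0.07444177],
       [ 0.07428911,  0.01794311, -0.99707531]]), 't': array([-0.02893599,  0.59192493,  0.87722043])}
wrist {'fx': 374.86413019099217, 'fy': 374.86413019099217, 'cx': 313.55176338062637, 'cy': 242.2079638682996, 'distortion': array([-0.010041,  0.      ,  0.      ,  0.      ,  0.      ]), 'T_tool_cam': array([[ 9.99999290e-01, -7.46736770e-04, -9.28493705e-04,
         8.80274465e-04],
       [ 6.75894999e-04, -2.86242885e-01,  9.58156853e-01,
        -1.66360395e-01],
       [-9.81265670e-04, -9.58156800e-01, -2.86242177e-01,
         7.94510008e-02],
       [ 0.00000000e+00,  0.00000000e+00,  0.00000000e+00,
         1.00000000e+00]])}
```

View pics/side0.png

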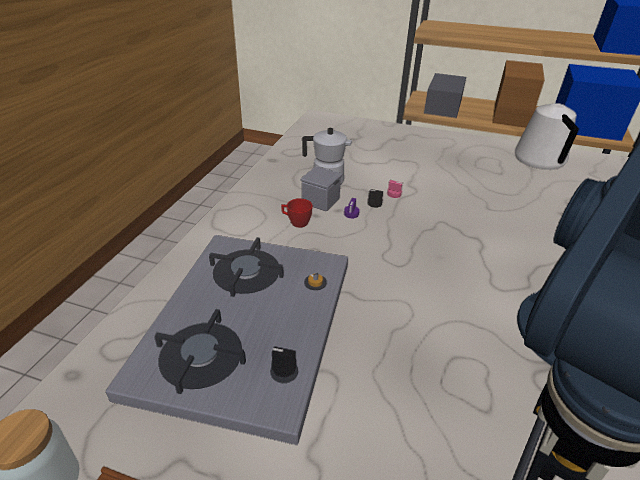

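View pics/top0.png

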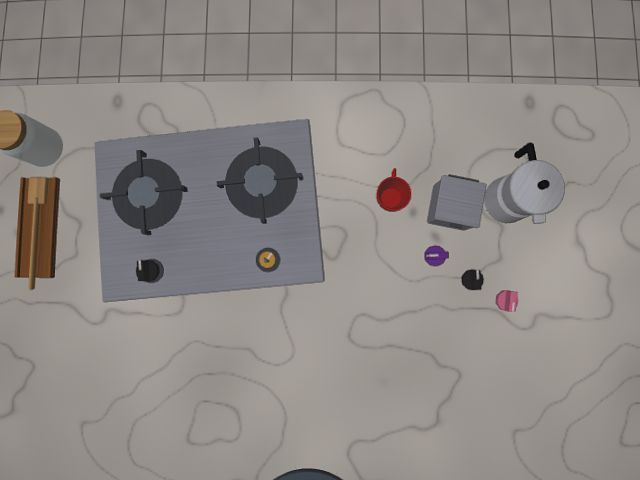

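View pics/wrist0.png

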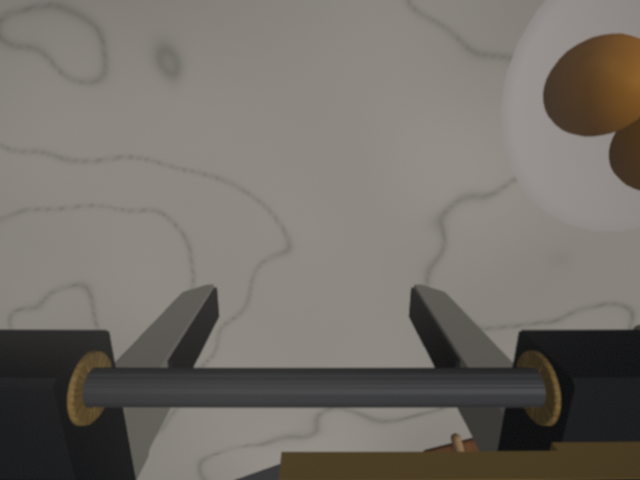

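The top view shows the loose black knob at about (473,280), with purple and pink look-alikes on either side of it. The bare spindle is at (268,259). I'll zoom in.

```bash
python3 - <<'E'
import cv2,numpy as np
a=cv2.imread('pics/top0.png')
f=lambda x,y,r:cv2.resize(a[y-r:y+r,x-r:x+r],(400,400),interpolation=cv2.INTER_CUBIC)
cv2.imwrite('pics/z0.png',np.hstack([f(473,280,20),f(268,259,20)]))
E
cat > h.py <<'E'
from station import *
import cv2,numpy as np
from scipy.spatial.transform import Rotation as Ro
def cam(name,o=None):
    p=camera_params(name);K=np.array([[p['fx'],0,p['cx']],[0,p['fy'],p['cy']],[0,0,1]])
    if 'R' in p: R=np.array(p['R']);t=np.array(p['t'])
    else:
        T=np.eye(4);T[:3,:3]=rot(o);T[:3,3]=o['tcp_pos'];T=np.linalg.inv(T@np.array(p['T_tool_cam']));R,t=T[:3,:3],T[:3,3]
    return K,np.array(p['distortion']),R,t
def rot(o): 
    q=o['eef_rot'];return Ro.from_quat([q[1],q[2],q[3],q[0]]).as_matrix()
def pix2z(c,u,v,z):
    K,d,R,t=c;p=cv2.undistortPoints(np.array([[[u,v]]],float),K,d)[0,0]
    ray=R.T@np.array([p[0],p[1],1]);C=-R.T@t;return C+ray*(z-C[2])/ray[2]
def proj(c,X):
    K,d,R,t=c;return cv2.projectPoints(np.array(X,float).reshape(-1,1,3),cv2.Rodrigues(R)[0],t,K,d)[0][:,0]
E
python3 - <<'E'
from h import *
c=cam('top')
for n,u,v,z in [('knobtop',473,280,.043),('purple',436,256,.03),('pink',507,300,.03),('collar',268,259,.052),('fitted',150,270,.06),('hobFR',324,281,.04),('hobFL',104,301,.04),('hobBR',309,120,.04),('hobBL',95,142,.04),('cup',394,195,.05),('tin',458,202,.086)]:
    print(n,pix2z(c,u,v,z).round(4))
print(rot(observe()).round(3))
E
```

```text
knobtop [ 0.5151 -0.3274  0.043 ]
purple [ 0.5633 -0.2564  0.03  ]
pink [ 0.4748 -0.401   0.03  ]
collar [0.5535 0.0834 0.052 ]
fitted [0.5289 0.3192 0.06  ]
hobFR [ 0.5107 -0.0286  0.04  ]
hobFL [0.4643 0.4224 0.04  ]
hobBR [0.843  0.0056 0.04  ]
hobBL [0.7978 0.4591 0.04  ]
cup [ 0.6846 -0.1681  0.05  ]
tin [ 0.6655 -0.2866  0.086 ]
[[ 0.311 -0.    -0.951]
 [ 0.951 -0.001  0.311]
 [-0.001 -1.     0.   ]]
```

View pics/z0.png

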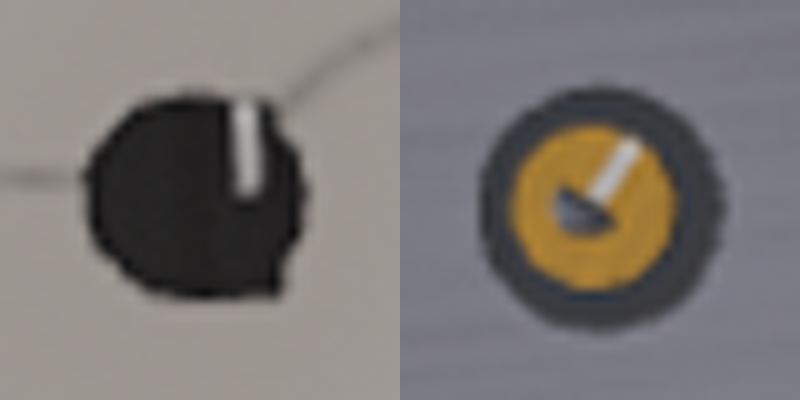

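Request:
{"api": "play_rows", "payload": {
  "targets": [
    [-1,0,-0.84,0,0,0],
    [-1,0,-0.84,0,0,0],
    [-1,0,-0.84,0,0,0],
    [-1,0,-0.84,0,0,0],
    [-1,0,-0.84,0,0,0],
    [-1,0,-0.84,0,0,0],
    [-1,0,-0.84,0,0,0],
    [-1,0,-0.84,0,0,0]
  ],
  "gripper": -0.1
}}

```text
clock: 0.82
tcp_pos: [0.249, 0.3277, 0.2185]
eef_rot: [-0.572, 0.572, 0.415, -0.415]
force: [-0.1, 0.6, 0.8]
width: 0.553
```

Request:
{"api": "play_rows", "payload": {
  "targets": [
    [-1,0,-0.84,0,0,0],
    [-1,0,-0.84,0,0,0],
    [-1,0,-0.84,0,0,0],
    [-1,0,-0.84,0,0,0],
    [-1,0,-0.84,0,0,0],
    [-1,0,-0.84,0,0,0],
    [-1,0,-0.84,0,0,0],
    [-1,0,-0.84,0,0,0]
  ]
}}

```text
clock: 1.48
tcp_pos: [0.327, 0.1339, 0.2186]
eef_rot: [-0.572, 0.572, 0.415, -0.415]
force: [0.4, 0.3, 0.0]
width: 0.551
```

Request:
{"api": "play_rows", "payload": {
  "targets": [
    [-1,0,-0.84,0,0,0],
    [-1,0,-0.84,0,0,0],
    [-1,0,-0.84,0,0,0],
    [-1,0,-0.84,0,0,0],
    [-1,0,-0.84,0,0,0],
    [-1,0,-0.84,0,0,0],
    [-1,0,-0.84,0,0,0],
    [-1,0,-0.84,0,0,0]
  ]
}}

```text
clock: 2.15
tcp_pos: [0.4051, -0.06, 0.2186]
eef_rot: [0.572, -0.572, -0.415, 0.415]
force: [-0.1, 0.8, 0.1]
width: 0.552
```

Request:
{"api": "play_rows", "payload": {
  "targets": [
    [-1,0.2,-0.84,0,0,0],
    [-1,0.2,-0.84,0,0,0],
    [-1,0.2,-0.84,0,0,0],
    [-1,0.2,-0.84,0,0,0],
    [-1,0.2,-0.84,0,0,0],
    [-1,0.3,-0.84,0,0,0],
    [-1,0.4,-0.84,0,0,0],
    [-1,0.4,-0.84,0,0,0]
  ]
}}

```text
clock: 2.82
tcp_pos: [0.4833, -0.2538, 0.1761]
eef_rot: [0.572, -0.572, -0.415, 0.415]
force: [1.1, -0.9, 0.0]
width: 0.551
```

Request:
{"api": "play_rows", "payload": {
  "targets": [
    [-1,0.4,-0.84,0,0,0],
    [-1,0.3,-0.84,0,0,0],
    [-0.5,0.2,-0.6,0,0,0],
    [0,0,0,0,-1,0],
    [0,0,0,0,-1,0],
    [0,0,0,0,-1,0],
    [0,0,0,0,0,0]
  ]
}}

```text
clock: 3.4
tcp_pos: [0.5107, -0.3142, 0.1583]
eef_rot: [0.499, -0.499, -0.501, 0.501]
force: [0.8, 0.2, 0.7]
width: 0.547
```

Run:
```python
from h import *
o=observe(); im=read_camera('wrist'); cv2.imwrite('pics/w1.png',im[:,:,::-1])
print(o['clock'],o['tcp_pos'],rot(o).round(3),o['q'].round(2),o['width'])
print(proj(cam('wrist',o),[[.515,-.33,.0]]))
```

```text
3.4 [ 0.51070756 -0.31420626  0.15826604] [[-0.003 -0.001 -1.   ]
 [ 1.     0.    -0.003]
 [ 0.    -1.     0.001]] [-0.63  0.51  1.58 -0.    1.06 -2.2 ] 0.5473584160858663
[[295.32690093 227.8828893 ]]
```

View pics/w1.png

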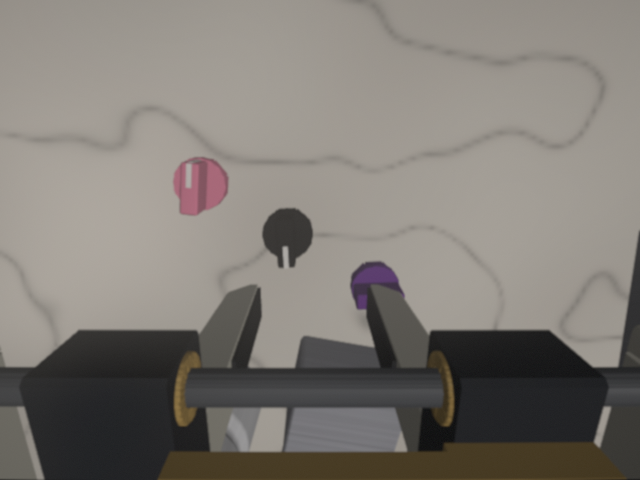

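The wrist view shows the black knob at about (288,235), with its stripe pointing down to (286,265). I'll zoom to measure it.

Run:
```python
import cv2,numpy as np
a=cv2.imread('pics/w1.png')
x,y,r=288,238,36
b=cv2.resize(a[y-r:y+r,x-r:x+r],(576,576),interpolation=cv2.INTER_CUBIC)
b=np.clip(b.astype(float)*2,0,255).astype('uint8')
cv2.imwrite('pics/z1.png',b)
from h import *
o=observe();c=cam('wrist',o)
# knob disc: dark region in wrist
g=a[200:262,255:320]; m=(g.max(2)<60).astype('uint8')
n,l,s,ce=cv2.connectedComponentsWithStats(m); k=1+s[1:,4].argmax(); print(s[k],ce[k]+[255,200])
w=((a.min(2)>130)); w[:, :265]=0; w[:,310:]=0; w[:244]=0; w[272:]=0
ys,xs=np.nonzero(w); print(len(xs),xs.min(),xs.max(),ys.min(),ys.max())
```

```text
[   9   10   47   52 1627] [287.59618931 232.92808851]
623 265 309 247 271
```

View pics/z1.png

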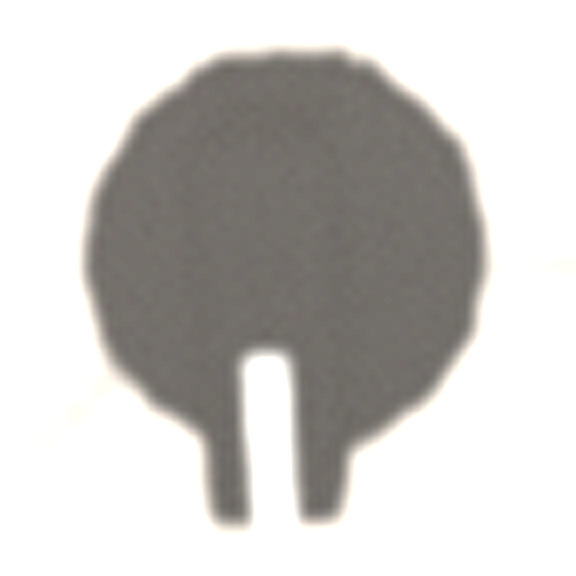

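```bash
python3 - <<'E'
from h import *
o=observe();c=cam('wrist',o)
p0=pix2z(c,287.9,233.5,.012);a=pix2z(c,285.4,246.4,.043);b=pix2z(c,286.4,267,.043)
print(p0,a,b,np.degrees(np.arctan2(*(b-a)[1::-1])),np.degrees(np.arctan2(*(b-p0)[1::-1])), np.linalg.norm((b-p0)[:2]))
t=cam('top');a=pix2z(t,477.5,279,.043);b=pix2z(t,477.2,270.3,.043);print(a,b,np.degrees(np.arctan2(*(b-a)[1::-1])))
# model overlay
def knob(x,y,z,yaw):
    R=Ro.from_euler('z',yaw,degrees=True).as_matrix()
    P=[[20,-7,43],[20,7,43],[-20,7,43],[-20,-7,43],[20,0,43],[0,0,43]]
    th=np.arange(0,360,10);P+=[[22*np.cos(np.radians(q)),22*np.sin(np.radians(q)),h] for h in (0,16) for q in th]
    return np.array(P)/1e3@R.T+[x,y,z]
for n,cc,f in (('w',c,'w1'),('t',t,'top0')):
    im=cv2.imread(f'pics/{f}.png');x,y=(288,238) if n=='w' else (475,280);r=36 if n=='w' else 20
    s=480/(2*r);im=cv2.resize(im[y-r:y+r,x-r:x+r],(480,480),interpolation=cv2.INTER_CUBIC)
    im=np.clip(im*1.5,0,255).astype('uint8')
    for q,col in ((proj(cc,knob(p0[0],p0[1],0,3)),(0,0,255)),):
        for u,v in q: cv2.circle(im,(int((u-x+r+.5)*s),int((v-y+r+.5)*s)),2,col,-1)
    cv2.imwrite(f'pics/ov_{n}.png',im)
cv2.imwrite('pics/ov.png',np.hstack([cv2.imread('pics/ov_w.png'),cv2.imread('pics/ov_t.png')])[:, :])
E
python3 -c "
import cv2;a=cv2.imread('pics/ov.png');cv2.imwrite('pics/ov1.png',cv2.resize(a,(800,400)))"
```

```text
[ 0.51688995 -0.33590342  0.012     ] [ 0.51895037 -0.33586862  0.043     ] [ 0.5362109  -0.33551485  0.043     ] 1.174189647450807 1.1521617000871947 0.019324863177851214
[ 0.51715847 -0.33650734  0.043     ] [ 0.53458012 -0.33614412  0.043     ] 1.1943551592494366
```

View pics/ov1.png

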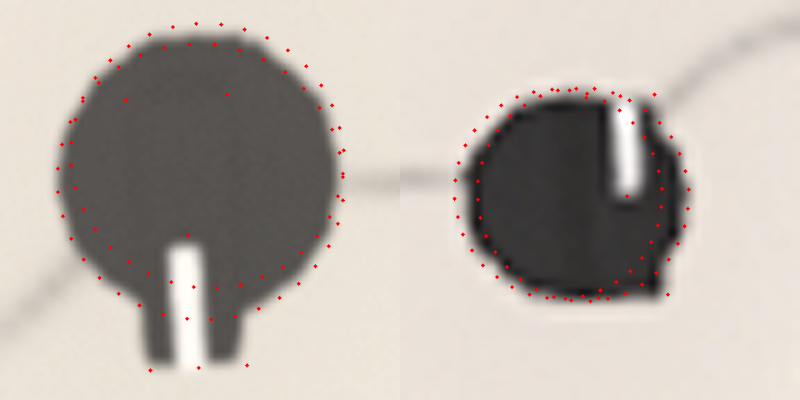

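The knob is at (0.517, −0.336) with a yaw of about 1.2°, and the two cameras agree. Next I'll descend to grasp it.

Request:
{"api": "play_rows", "payload": {
  "targets": [
    [-0.55,0.5,-0.16,0,-0.17,0],
    [-0.54,0.8,-0.15,0,0,0],
    [0,1,0,0,0,0],
    [0,1,0,0,0,0],
    [0,1,0,0,0,0],
    [0,1,0,0,0,0],
    [0,0.9,0,0,0,0],
    [0,0,0,0,0,0]
  ]
}}

```text
clock: 4.12
tcp_pos: [0.5156, -0.3347, 0.0313]
eef_rot: [0.499, -0.495, -0.503, 0.503]
force: [0.3, 0.9, -0.2]
width: 0.555
```

Run:
```python
from h import *
o=observe(); im=read_camera('wrist'); cv2.imwrite('pics/w2.png',im[:,:,::-1])
print(o['clock'],o['tcp_pos'],rot(o).round(4),o['force'])
```

```text
4.1167 [ 0.5155718  -0.33468422  0.03128724] [[-0.0125 -0.0043 -0.9999]
 [ 0.9999  0.0033 -0.0125]
 [ 0.0033 -1.      0.0042]] [ 0.28507948  0.92724811 -0.15352246]
```

View pics/w2.png

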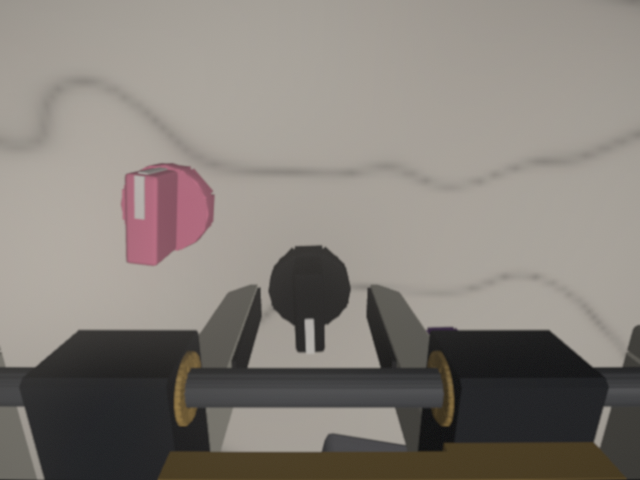

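The fingers straddle the bar, which is centred near u=311 between the finger tips at 261 and 367. I'll go lower and close.

Request:
{"api": "play_rows", "payload": {
  "targets": [
    [-0.05,0.3,-0.07,0,0,0],
    [0,0.27,0,0,0,0],
    [0,0,0,0,0,0]
  ]
}}

```text
clock: 4.42
tcp_pos: [0.5187, -0.337, 0.0231]
eef_rot: [0.496, -0.496, -0.504, 0.504]
force: [0.1, 0.3, 0.0]
width: 0.551
```

Request:
{"api": "play_rows", "payload": {
  "targets": [
    [0,0,0,0,0,0],
    [0,0,0,0,0,0],
    [0,0,0,0,0,0],
    [0,0,0,0,0,0],
    [0,0,0,0,0,0],
    [0,0,0,0,0,0]
  ],
  "gripper": 1
}}

```text
clock: 4.92
tcp_pos: [0.5187, -0.337, 0.0234]
eef_rot: [-0.496, 0.496, 0.504, -0.504]
force: [-0.0, 0.4, 0.7]
width: 0.172
```

Run:
```python
from h import *
o=observe(); im=read_camera('wrist'); cv2.imwrite('pics/w3.png',im[:,:,::-1])
print(o['clock'],o['tcp_pos'],rot(o).round(4),o['force'],o['width'])
```

```text
4.9167 [ 0.51866258 -0.33696941  0.02336177] [[-1.610e-02  1.000e-04 -9.999e-01]
 [ 9.999e-01 -1.000e-04 -1.610e-02]
 [-1.000e-04 -1.000e+00 -1.000e-04]] [-0.02843848  0.36349347  0.66188269] 0.17240487212748132
```

View pics/w3.png

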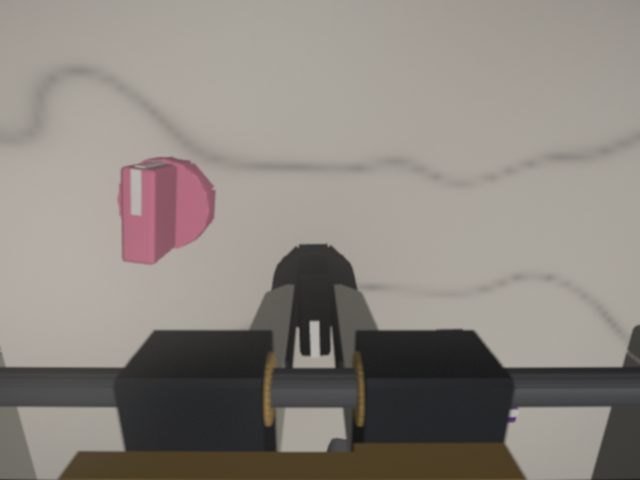

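It's gripped. Now I'll lift it.

Request:
{"api": "play_rows", "payload": {
  "targets": [
    [0,-0.3,0,0,0,0],
    [0,-0.8,0,0,0,0],
    [0,-1,0,0,0,0],
    [0,-1,0,0,0,0],
    [0,-1,0,0,0,0],
    [0.5,-1,0,0,0,0],
    [1,-1,0,0,0,0],
    [1,-0.5,0,0,0,0]
  ]
}}

```text
clock: 5.63
tcp_pos: [0.5183, -0.2871, 0.1579]
eef_rot: [-0.495, 0.497, 0.504, -0.504]
force: [-0.8, 0.1, -0.4]
width: 0.151
```

Request:
{"api": "play_rows", "payload": {
  "targets": [
    [1,0,0,0,0,0],
    [1,0,0,0,0,0],
    [1,0,0,0,0,0],
    [1,0,0,0,0,0],
    [1,0,0,0,0,0],
    [1,0,0,0,0,0],
    [1,0,0,0,0,0],
    [1,0,0,0,0,0]
  ]
}}

```text
clock: 6.3
tcp_pos: [0.515, -0.126, 0.1556]
eef_rot: [-0.496, 0.496, 0.504, -0.504]
force: [0.4, 0.0, -2.2]
width: 0.149
```

Request:
{"api": "play_rows", "payload": {
  "targets": [
    [1,0,0,0,0,0],
    [1,0,0,0,0,0],
    [1,0,0,0,0,0],
    [1,0,0,0,0,0],
    [1,0,0,0,0,0],
    [1,0,0,0,0,0],
    [1,0,0,0,0,0],
    [1,0,0,0,0,0]
  ]
}}

```text
clock: 6.97
tcp_pos: [0.5125, 0.034, 0.1556]
eef_rot: [-0.496, 0.496, 0.504, -0.504]
force: [0.5, -0.4, -1.3]
width: 0.148
```

Request:
{"api": "play_rows", "payload": {
  "targets": [
    [1,0,0,0,1,0],
    [1,0,0,0,1,0],
    [0,0,0,0,1,0],
    [0,0,0,0,1,0],
    [0,0,0,0,1,0],
    [0,0,0,0,1,0],
    [0,0,0,0,0,0],
    [0,0,0,0,0,0]
  ]
}}

```text
clock: 7.63
tcp_pos: [0.5141, 0.0729, 0.1555]
eef_rot: [-0.627, 0.627, 0.327, -0.327]
force: [0.3, -0.2, -1.2]
width: 0.15
```

Run:
```python
from h import *
o=observe(); im=read_camera('wrist'); cv2.imwrite('pics/w4.png',im[:,:,::-1])
print(o['clock'],o['tcp_pos'],rot(o).round(4),o['force'],o['width'],o['q'])
```

```text
7.6333 [0.51406169 0.07291685 0.15548355] [[ 5.720e-01  2.000e-04 -8.202e-01]
 [ 8.202e-01 -0.000e+00  5.720e-01]
 [ 1.000e-04 -1.000e+00 -2.000e-04]] [ 0.33688021 -0.1622826  -1.17582746] 0.149911992946429 [ 5.12332217e-02  3.73057592e-01  1.79375542e+00 -1.89043197e-05
  9.74595815e-01 -9.10602671e-01]
```

View pics/w4.png

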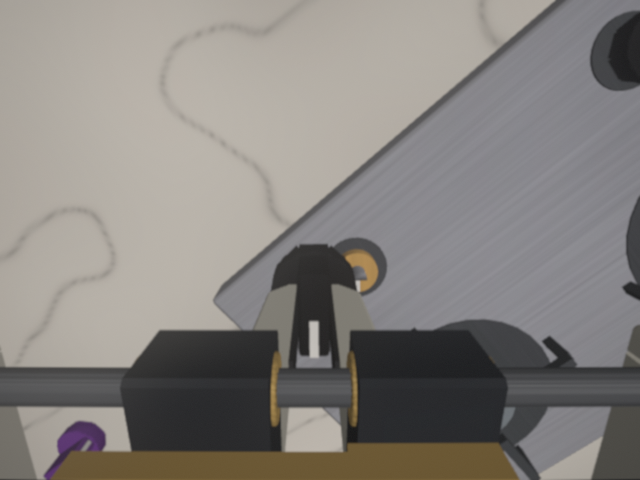

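The knob is held, and the spindle shows at (360,270), partly hidden by it. I'll move past it to get a clear view.

Request:
{"api": "play_rows", "payload": {
  "targets": [
    [0.5,0,-0.8,0,0,0],
    [0.5,0,-0.9,0,0,0],
    [0.5,0,-0.8,0,0,0],
    [0,0,0,0,0,0],
    [0,0,0,0,0,0]
  ]
}}

```text
clock: 8.1
tcp_pos: [0.5723, 0.0686, 0.1549]
eef_rot: [0.627, -0.627, -0.327, 0.327]
force: [-0.7, 1.0, -0.8]
width: 0.15
```

Run:
```python
from h import *
o=observe(); im=read_camera('wrist')[:,:,::-1]; cv2.imwrite('pics/w5.png',im)
print(o['clock'],o['tcp_pos'],rot(o).round(4),o['force'],o['width'])
c=cam('wrist',o);print(proj(c,[.5535,.0834,.052]))
x,y,r=314,250,75
cv2.imwrite('pics/z5.png',cv2.resize(im[y-r:y+r,x-r:x+r],(600,600),interpolation=cv2.INTER_CUBIC))
```

```text
8.1 [0.57227908 0.06861649 0.15491102] [[ 5.730e-01 -6.000e-04 -8.195e-01]
 [ 8.195e-01 -0.000e+00  5.730e-01]
 [-3.000e-04 -1.000e+00  4.000e-04]] [-0.65791782  0.9724899  -0.81825191] 0.14985919206416196
[[314.46518123 209.97103827]]
```

View pics/z5.png

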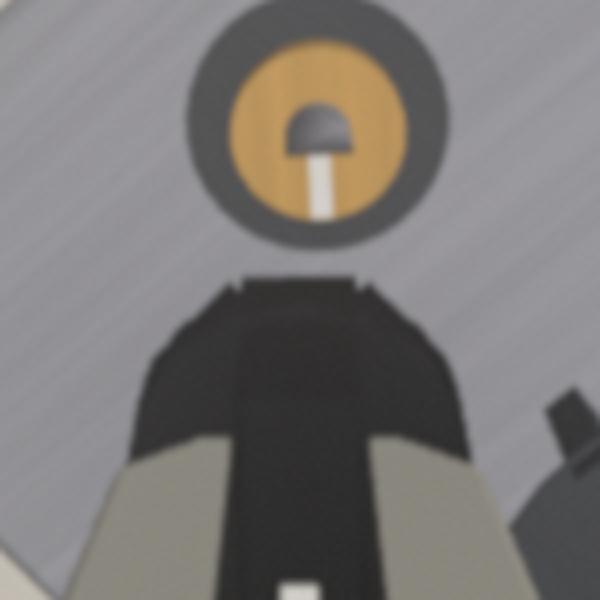

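The collar centre is at about (318.4, 207.4), with its stripe pointing image-down about 2° off. I'll overlay a knob model to estimate the in-hand offset.

```bash
cat > ov.py <<'E'
from h import *
# knob pts in tool frame: knob x-> -tool z, knob z -> -tool y, knob y = z x x -> tool: (-y)x(-z)= y x z = +x
def knobT(P,tx,ty,tz,dy):
    P=np.array(P,float)/1e3; P=P@Ro.from_euler('z',dy,degrees=True).as_matrix().T
    return np.c_[P[:,1]+tx,-P[:,2]+ty,-P[:,0]+tz]
def tool2pix(X):
    p=camera_params('wrist');T=np.linalg.inv(p['T_tool_cam']);K=np.array([[p['fx'],0,p['cx']],[0,p['fy'],p['cy']],[0,0,1]])
    return cv2.projectPoints((X@T[:3,:3].T+T[:3,3]).reshape(-1,1,3),np.zeros(3),np.zeros(3),K,p['distortion'])[0][:,0]
th=np.radians(np.arange(0,360,5))
disc=[[22*np.cos(q),22*np.sin(q),h] for h in (0,16) for q in th]
box=[[x,y,z] for x in (-20,20) for y in (-7,7) for z in (16,43)]
def draw(f,out,par,x,y,r,s):
    im=cv2.imread(f);im=cv2.resize(im[y-r:y+r,x-r:x+r],None,fx=s,fy=s,interpolation=cv2.INTER_CUBIC);im=np.clip(im*1.8,0,255).astype('uint8')
    for P,col in ((disc,(0,0,255)),(box,(0,255,0)),([[20,0,43],[0,0,43]],(255,0,255))):
        for u,v in tool2pix(knobT(P,*par)): cv2.circle(im,(int((u-x+r+.5)*s),int((v-y+r+.5)*s)),2,col,-1)
    cv2.imwrite(out,im)
E
python3 - <<'E'
from ov import *
o=observe();c=cam('wrist',o)
s=pix2z(c,318.4,207.4,.052);R=rot(o)
a=pix2z(c,239+319.5/4-.4,175+155/4-.4,.052);b=pix2z(c,239+321/4-.4,175+220/4-.4,.052)
print('seat',s,'in tool',(R.T@(s-o['tcp_pos'])).round(4)); d=R.T@(b-s);d2=R.T@(b-a)
print('stripe ang rel tool -z (tow. +x)',np.degrees(np.arctan2(d[0],-d[2])),np.degrees(np.arctan2(d2[0],-d2[2])))
e=R.T@(pix2z(c,353/4,153/4,.065)-pix2z(c,286/4,157/4,.065));print('flat',np.degrees(np.arctan2(e[2],e[0])))
draw('pics/w5.png','pics/ov5.png',(0,.0234,.0017,0),314,275,60,5)
E
```

```text
seat [0.5528987  0.08694778 0.052     ] in tool [0.0043 0.1029 0.0257]
stripe ang rel tool -z (tow. +x) 1.2979616405759578 1.45364541059335
flat 2.6101390280311136
```

View pics/ov5.png

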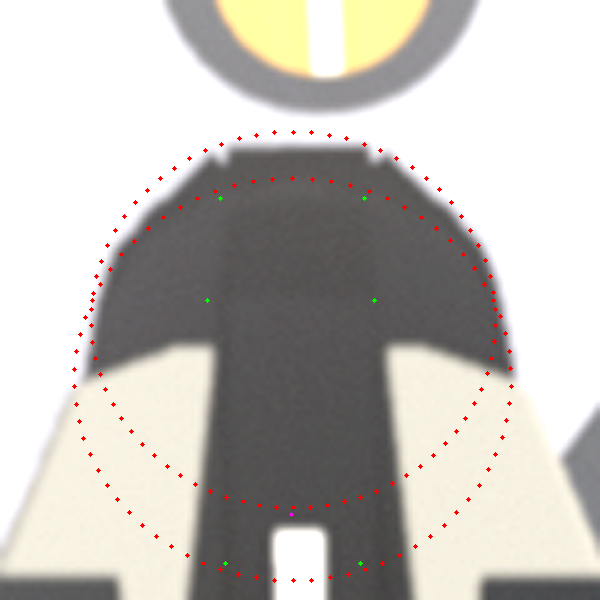

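Run:
```python
from ov import *
a=cv2.imread('pics/w2.png')
f=lambda x,y,r:np.clip(cv2.resize(a[y-r:y+r,x-r:x+r],(400,400),interpolation=cv2.INTER_CUBIC).astype(float)*1.8,0,255).astype('uint8')
cv2.imwrite('pics/z2.png',np.hstack([f(168,212,55),f(310,300,58)]))
a=a=cv2.imread('pics/side0.png')
cv2.imwrite('pics/z2s.png',np.hstack([f(375,198,20),f(284,362,28)]))
```

```text
(no output)
```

View pics/z2.png

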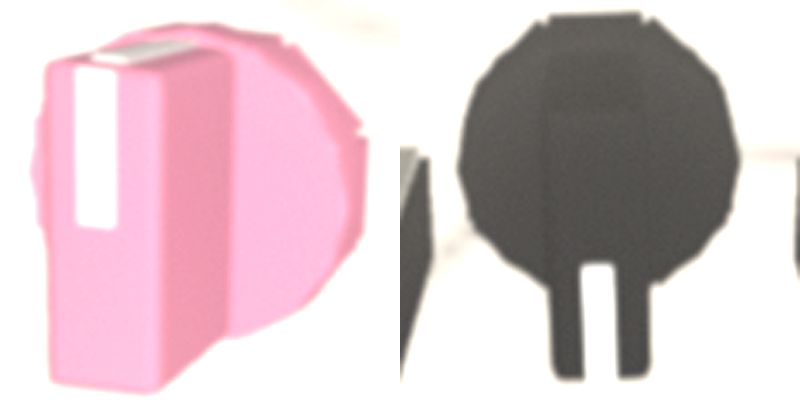

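View pics/z2s.png

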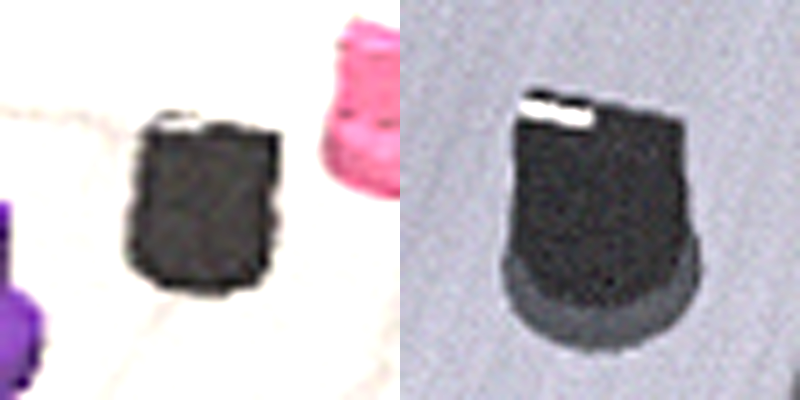

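Run:
```python
from ov import *
draw('pics/w5.png','pics/ov5b.png',(.0005,.0234,.0017,0),314,305,72,8)
a=cv2.imread('pics/ov5b.png');cv2.imwrite('pics/ov5b.png',a[-600:,200:960])
```

```text
(no output)
```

View pics/ov5b.png

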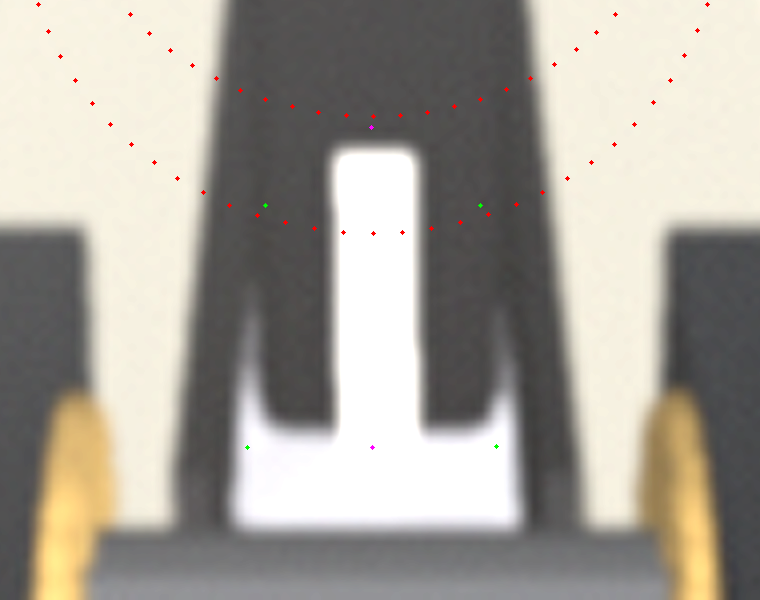

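In hand, the knob is offset from the TCP by about (0.7, −, 2.3) mm in tool x and z. Its yaw matches the spindle within about 1°. I'll move over the seat and partway down.

Request:
{"api": "play_rows", "payload": {
  "targets": [
    [0.1,0,0.6,0,0,0],
    [0.08,0.3,0.57,0,0.1,0],
    [0,0.7,0,0,0,0],
    [0,0.7,0,0,0,0],
    [0,0.5,0,0,0,0],
    [0,0.3,0,0,0,0],
    [0,0,0,0,0,0],
    [0,0,0,0,0,0]
  ]
}}

```text
clock: 8.82
tcp_pos: [0.555, 0.0853, 0.1055]
eef_rot: [0.629, -0.629, -0.323, 0.323]
force: [0.3, -0.3, -0.9]
width: 0.15
```

Run:
```python
from ov import *
o=observe(); w=read_camera('wrist')[:,:,::-1]; s=read_camera('side')[:,:,::-1];t=read_camera('top')[:,:,::-1]
for n,i in zip(('w6','s6','t6'),(w,s,t)): cv2.imwrite(f'pics/{n}.png',i)
R=rot(o);print(o['clock'],o['tcp_pos'],R.round(4),o['force'],o['width'])
print('seat in tool',(R.T@(np.array([.5529,.08695,.052])-o['tcp_pos'])).round(4))
u,v=proj(cam('side'),[.5529,.08695,.07])[0].astype(int);print(u,v)
r=40;cr=lambda im,u,v:cv2.resize(im[v-r:v+r,u-r:u+r],(400,400),interpolation=cv2.INTER_CUBIC)
cv2.imwrite('pics/z6.png',np.hstack([cr(s,u,v-5),cr(w,314,260)]))
```

```text
8.8167 [0.55498702 0.08525511 0.10545478] [[ 5.830e-01 -1.000e-04 -8.125e-01]
 [ 8.125e-01 -0.000e+00  5.830e-01]
 [-1.000e-04 -1.000e+00  1.000e-04]] [ 0.29480145 -0.329774   -0.91221614] 0.14959814629957216
seat in tool [0.0002 0.0535 0.0027]
315 272
```

View pics/z6.png

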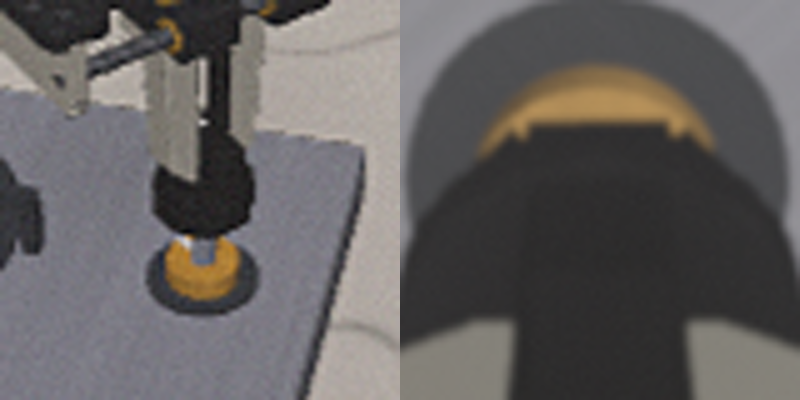

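View pics/s6.png

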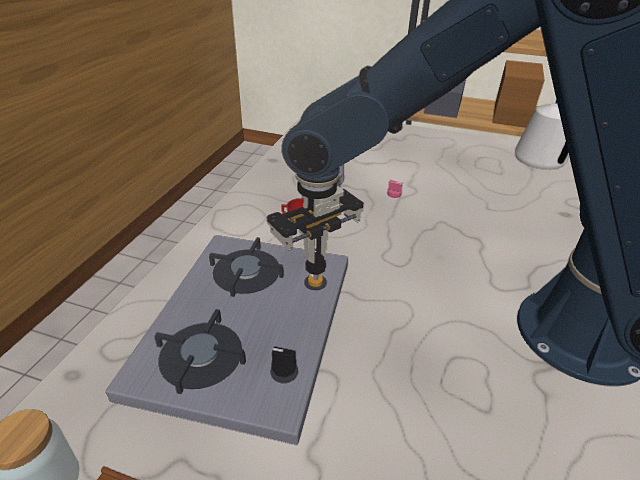

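Run:
```python
from ov import *
o=observe();c=cam('wrist',o);R=rot(o);s=np.array([.5529,.08695,.052])
f=lambda p:((p-[274,220]+.5)*5).round(1)
print('collar rear edge',f(proj(c,s+R[:,2]*.016)[0]),'sides',f(proj(c,s+R[:,2]*.008+R[:,0]*.01386)[0]),f(proj(c,s+R[:,2]*.008-R[:,0]*.01386)[0]))
for tz in (.0017,.0023,.0029):
  for P in ([-20,-7,0],[-20,7,0],[-21,0,0]): print(tz,P,f(tool2pix(knobT([P],.0007,.0234,tz,0.7))[0]))
```

```text
collar rear edge [193.1  71.7] sides [305.9 134.3] [ 80.7 134.5]
0.0017 [-20, -7, 0] [131.3 126.2]
0.0017 [-20, 7, 0] [263.5 124.5]
0.0017 [-21, 0, 0] [197.3 116.3]
0.0023 [-20, -7, 0] [131.3 120.7]
0.0023 [-20, 7, 0] [263.6 119.1]
0.0023 [-21, 0, 0] [197.3 110.8]
0.0029 [-20, -7, 0] [131.2 115.3]
0.0029 [-20, 7, 0] [263.6 113.6]
0.0029 [-21, 0, 0] [197.3 105.4]
```

Knob and spindle line up within about 0.3 mm in both views. In the zoomed crops, the collar arc centre is at 597 and the knob at 598. I'll insert it gently.

Request:
{"api": "play_rows", "payload": {
  "targets": [
    [0,0.4,0,0,0,0],
    [0,0.3,0,0,0,0],
    [0,0.2,0,0,0,0],
    [0,0.15,0,0,0,0],
    [0,0.1,0,0,0,0],
    [0,0,0,0,0,0]
  ]
}}

```text
clock: 9.47
tcp_pos: [0.555, 0.0851, 0.0817]
eef_rot: [0.629, -0.629, -0.323, 0.323]
force: [0.2, -0.6, -1.0]
width: 0.152
```

It has entered 6–7 mm without any force. I'll continue.

Request:
{"api": "play_rows", "payload": {
  "targets": [
    [0,0.1,0,0,0,0],
    [0,0.1,0,0,0,0],
    [0,0.08,0,0,0,0],
    [0,0.05,0,0,0,0],
    [0,0,0,0,0,0],
    [0,0,0,0,0,0]
  ]
}}

```text
clock: 9.97
tcp_pos: [0.5552, 0.0851, 0.0756]
eef_rot: [0.629, -0.629, -0.323, 0.323]
force: [0.7, -0.2, -0.6]
width: 0.148
```

Run:
```python
from ov import *
o=observe(); w=read_camera('wrist')[:,:,::-1]; s=read_camera('side')[:,:,::-1]
R=rot(o);print(o['clock'],o['tcp_pos'],R.round(4),o['force'],o['wrist_torque'],o['width'])
u,v=315,272
r=40;cr=lambda im,u,v:cv2.resize(im[v-r:v+r,u-r:u+r],(400,400),interpolation=cv2.INTER_CUBIC)
cv2.imwrite('pics/z7.png',np.hstack([cr(s,u,v-5),cr(w,314,260)]))
```

```text
9.9667 [0.55516224 0.08514237 0.07563549] [[ 0.5831 -0.     -0.8124]
 [ 0.8124 -0.      0.5831]
 [-0.     -1.      0.    ]] [ 0.66357074 -0.18120224 -0.64272996] [0.02986047 0.03066196 0.02320123] 0.14751692206747227
```

View pics/z7.png

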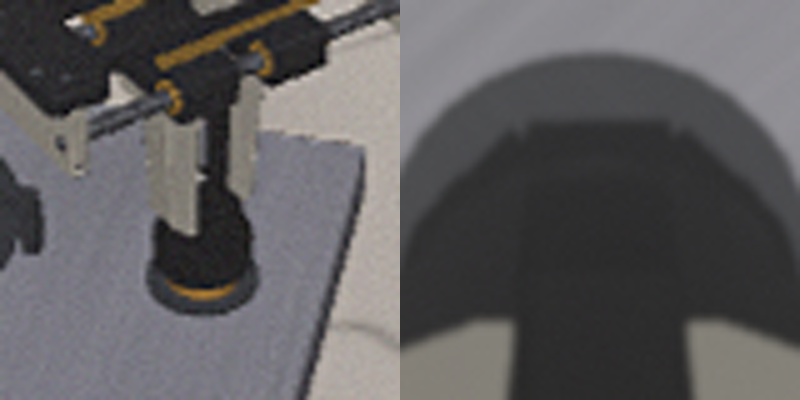

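The knob is around the shaft, with only a thin brass sliver of collar still showing. I'll press in small steps and watch the force.

Request:
{"api": "play_rows", "payload": {
  "targets": [
    [0,0.05,0,0,0,0],
    [0,0.05,0,0,0,0],
    [0,0,0,0,0,0],
    [0,0,0,0,0,0]
  ]
}}

```text
clock: 10.4
tcp_pos: [0.5553, 0.0852, 0.0738]
eef_rot: [-0.629, 0.629, 0.323, -0.323]
force: [1.0, -0.3, 1.3]
width: 0.145
```

Request:
{"api": "play_rows", "payload": {
  "targets": [
    [0,0.05,0,0,0,0],
    [0,0.05,0,0,0,0],
    [0,0,0,0,0,0],
    [0,0,0,0,0,0]
  ]
}}

```text
clock: 10.73
tcp_pos: [0.5553, 0.0851, 0.0718]
eef_rot: [-0.629, 0.629, 0.323, -0.323]
force: [0.2, -0.0, 3.4]
width: 0.149
```

Request:
{"api": "play_rows", "payload": {
  "targets": [
    [0,0.05,0,0,0,0],
    [0,0.05,0,0,0,0],
    [0,0,0,0,0,0],
    [0,0,0,0,0,0]
  ]
}}

```text
clock: 11.07
tcp_pos: [0.5553, 0.0852, 0.0698]
eef_rot: [-0.629, 0.629, 0.323, -0.323]
force: [-0.1, 0.3, 5.4]
width: 0.149
```

Request:
{"api": "play_rows", "payload": {
  "targets": [
    [0,0.05,0,0,0,0],
    [0,0.05,0,0,0,0],
    [0,0,0,0,0,0],
    [0,0,0,0,0,0]
  ]
}}

```text
clock: 11.4
tcp_pos: [0.5555, 0.0852, 0.069]
eef_rot: [-0.629, 0.629, 0.323, -0.323]
force: [-5.7, -0.7, 19.5]
width: 0.15
```

Request:
{"api": "play_rows", "payload": {
  "targets": [
    [0,0.05,0,0,0,0],
    [0,0.05,0,0,0,0],
    [0,0,0,0,0,0],
    [0,0,0,0,0,0]
  ]
}}

```text
clock: 11.73
tcp_pos: [0.556, 0.085, 0.0686]
eef_rot: [-0.629, 0.63, 0.324, -0.322]
force: [-11.3, -4.1, 37.9]
width: 0.149
```

The force rises sharply at z≈0.069, about 6 mm below home, so this is the valve's stop. I'll ease off about 2 mm of command and check.

Request:
{"api": "play_rows", "payload": {
  "targets": [
    [0,-0.1,0,0,0,0],
    [0,0,0,0,0,0],
    [0,0,0,0,0,0],
    [0,0,0,0,0,0]
  ]
}}

```text
clock: 12.07
tcp_pos: [0.5558, 0.0851, 0.0689]
eef_rot: [-0.629, 0.629, 0.323, -0.322]
force: [-2.8, -1.9, 17.1]
width: 0.146
```

Run:
```python
from ov import *
o=observe(); w=read_camera('wrist')[:,:,::-1]; s=read_camera('side')[:,:,::-1]
R=rot(o);print(o['clock'],o['tcp_pos'],R.round(4),o['force'],o['wrist_torque'],o['width'])
u,v=315,272
r=40;cr=lambda im,u,v:cv2.resize(im[v-r:v+r,u-r:u+r],(400,400),interpolation=cv2.INTER_CUBIC)
cv2.imwrite('pics/z8.png',np.hstack([cr(s,u,v-5),cr(w,314,260)]))
cv2.imwrite('pics/w8.png',w)
```

```text
12.0667 [0.55578522 0.085052   0.06890046] [[ 5.830e-01  1.600e-03 -8.124e-01]
 [ 8.124e-01 -2.000e-04  5.830e-01]
 [ 8.000e-04 -1.000e+00 -1.400e-03]] [-2.79820774 -1.92754021 17.09616864] [-0.3307375   0.6752083   0.01534604] 0.14569088293646426
```

View pics/z8.png

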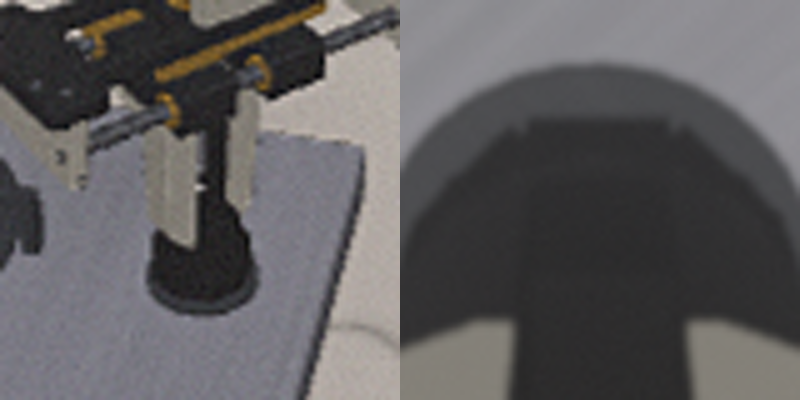

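View pics/w8.png

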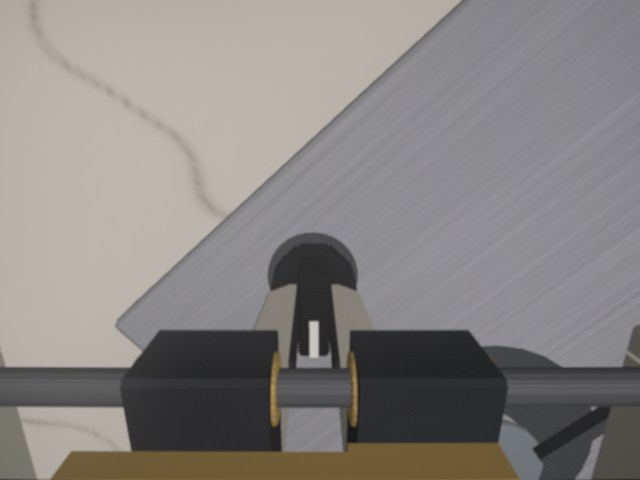

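Request:
{"api": "play_rows", "payload": {
  "targets": [
    [0,0,0,0,0,0],
    [0,0,0,0,0,0],
    [0,0,0,0,0,0],
    [0,0,0,0,0,0],
    [0,0,0,0,0,0],
    [0,0,0,0,0,0]
  ]
}}

```text
clock: 12.67
tcp_pos: [0.5558, 0.085, 0.0689]
eef_rot: [-0.629, 0.629, 0.323, -0.322]
force: [-3.6, -1.4, 17.4]
width: 0.15
```

The press is steady at 17 N at the stop, so I'll hand in the job.

Run:
```python
from station import *
print(close_job()); o=observe(); print(o['clock'],o['tcp_pos'],o['force'],o['width'])
```

```text
the job is handed in; nothing more can be done
None
the job is handed in; nothing more can be done
```

I picked up the loose black knob, turned it about 35° clockwise to match the spindle's flat, and fitted it on the right-hand spindle. I then pressed it down to what I take to be the valve's stop and handed the job in at 12.7 s with the gripper still holding it. I have no verdict from the system.

**What the last checks showed**
- **Press:** it was steady at about 17 N, with the gripper 6.5 mm below the height where the knob should be fully home. The force briefly reached about 38 N at the stop before I eased off.
- **Grip and position:** the fingers were closed on the 14 mm bar, and the camera showed no visible slip. The side view showed the brass collar hidden under the knob.
- **Alignment:** before insertion it was within about 0.3 mm and about 1°, and the knob went on with almost no force.
- **Other objects:** I aimed no move at the fitted knob, moka pot, cup or tin, and saw no contact with them. I did not re-measure their positions at the end.

**What disagreed:** before the sudden rise at the stop, the force climbed about 1 N per mm from near zero. The description says the valve needs about 4 N before it moves. I judged it pressed from the travel, the sharp stop and the pictures. I could not read the valve's position directly.

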